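# Specimen spotting round

### The job

Start the specimen spotting round: press the buzzer fully down with the fingertips and let it come back up, then point at the larger of the two sea urchins in the tray, fingers pointing down over its middle with the tips just above it (one to three centimetres), and stay there for a good two seconds. Then point at the starfish in the same way and finish there, with the arm still pointing at it. Touch nothing but the buzzer, grasp or shift nothing, and rise well clear when passing other specimens so that you never point closely at the small urchin or the shell.

Things in the scene. Friction and masses are not known exactly. Their poses are not given: they have to be found in the camera images.
- buzzer_top (a point): Centre of the buzzer's pressing face: a round white push button, 36 mm across, in a black collar on one end of a grey box (75 x 130 mm, 35 mm high) with a slotted sounder grille, fixed to the bench, standing apart from the tray on the robot's right (-y) side. The face looks up, 57 mm above the bench and 10 mm above the collar. The point moves down with the button.
- buzzer (a joint): Travel of the buzzer's button in m: 0 up, 0.006 fully down. It counts as pressed beyond 0.0045; a spring (5 N when fully down) lifts it back up. Shut fingers press it best: open ones straddle it.
- tray: Shallow open wooden tray fixed to the bench, 216 x 216 mm, 18 mm high, walls and dividers 6 mm thick, floor 6 mm thick, two by two compartments of 99 mm centred at x, y = +-52.5 mm in its frame. Origin: centre of the underside, z up. Each compartment holds one loose pale plaster cast; the four have one colour and are told apart by shape and size.
- urchin_large_top (a point): Top centre of the larger sea urchin: a domed plaster cast, round, 64 mm across and 29 mm high, with five thin grey lines running down from its top. z up. It starts in any of the tray's four compartments, up to 12 mm off the compartment's centre, at any yaw.
- starfish_top (a point): Top centre of the starfish: a flat five-armed plaster cast, 74 mm across the arm tips, 9 mm thick at the arms and 12 mm at the middle. z up. It starts in any of the tray's four compartments, up to 12 mm off the compartment's centre, at any yaw.
- starfish: The starfish; origin at the centre of its underside.
- urchin_large: The larger sea urchin; origin at the centre of its underside.
- urchin_small: Smaller sea urchin, not to be pointed at: same dome with five lines, 40 mm across and 18 mm high. Origin at the centre of its underside, z up. It starts in any of the tray's four compartments, up to 12 mm off the compartment's centre, at any yaw.
- top_shell: Top shell, not to be pointed at: stepped cone of plaster standing point up, 42 mm across and 45 mm high. Origin at the centre of its underside, z up. It starts in any of the tray's four compartments, up to 12 mm off the compartment's centre, at any yaw.
- weight: Bystander: steel laboratory weight with a knob, 48 mm across, 68 mm high, standing loose on the bench. Origin at the centre of its underside.
- pen_pot: Bystander: blue round pen pot, 76 mm across, 95 mm high, with pens reaching 150 mm above the bench. Origin at the centre of its underside.
Mind the look-alikes: they are no part of the job. Leave any green, orange or purple look-alike of the urchin_large alone.

How it is judged (in metres and radians):
On the way, in this order (a step that is already met when the one before it is completed fails the run):
1. the buzzer is pressed down (value of joint buzzer above 0.0045 m), for 0.05 s.
2. the buzzer has come back up (value of joint buzzer below 0.0015 m), for 0.05 s.
3. the tool points down at the larger urchin from just above, for two seconds (horizontal distance between the grasp point and urchin_large_top below 0.018 m and z of the grasp point in the frame of urchin_large_top between 0.021 and 0.062 m and angle between the grasp point's own z axis and vertical above 2.74 rad), for 1.8 s.
4. the tool points down at the starfish from just above (horizontal distance between the grasp point and starfish_top below 0.018 m and z of the grasp point in the frame of starfish_top between 0.021 and 0.062 m and angle between the grasp point's own z axis and vertical above 2.74 rad), for 0.5 s.
At the end, for the whole second after the job is handed in: Tool within 0.4 rad of straight down, TCP within 18 mm (seen from above) of the middle of the starfish and 21 to 62 mm above its top; buzzer up again (under 1.5 mm); casts, weight and pen pot at rest within 5 mm of their starts (all of step 4 and value of joint buzzer below 0.0015 m and distance of each of urchin_large, urchin_small, starfish, top_shell, weight, pen_pot from where it was at the start of the episode below 0.005 m and linear speed of each of urchin_large, urchin_small, starfish, top_shell, weight, pen_pot below 0.02 m/s); the robot touches nothing.
It fails at once if a cast, the tray, the weight or the pen pot is touched by the robot (over 0.3 N) (contact force between any of the fingers, the arm and urchin_large above 0.3 N or contact force between any of the fingers, the arm and urchin_small above 0.3 N or contact force between any of the fingers, the arm and starfish above 0.3 N or contact force between any of the fingers, the arm and top_shell above 0.3 N or contact force between any of the fingers, the arm and weight above 0.3 N or contact force between any of the fingers, the arm and pen_pot above 0.3 N or contact force between any of the fingers, the arm and tray above 0.3 N).
It fails at once if a cast or a bystander is lifted, carried or shifted by more than 5 mm (distance of any of urchin_large, urchin_small, starfish, top_shell, weight, pen_pot from where it was at the start of the episode above 0.005 m).
It fails at once if the tool points closely at the small urchin or the top shell (TCP within 18 mm of its middle seen from above and less than 50 mm above its top), even in passing ((horizontal distance between the grasp point and urchin_small below 0.018 m and z of the grasp point in the frame of urchin_small below 0.068 m) or (horizontal distance between the grasp point and top_shell below 0.018 m and z of the grasp point in the frame of top_shell below 0.095 m)).
It also fails if it takes over 45 s, if anything falls off the work surface, if the arm or the gripper's body presses on something with over 40 N, if the wrist force passes 120 N, or if a joint passes its speed limit or range.

### The arm

A 7-joint arm with a two-finger parallel gripper is mounted at the origin on the work surface. World frame = base frame: x ahead of the robot, y to its left, z up, the work surface at z = 0. Lengths are in m, angles in degrees, forces in N, time in s.
With the tool pointing down it reaches from about 0.425 to 0.875 m from the base axis. Payload 4.7 kg.
Tool frame: the origin (TCP) lies between the finger pads, 19 mm behind the fingertips; this is the grasp point; z points along the fingers, y is the line along which they close (so a half turn about z gives the same grasp; the last joint's range is limited). The gripper opens to 87 mm and grips with 3 to 60 N. Pads are 19 mm wide; open, the fingers measure 117 mm over their backs; the gripper's body (75 mm by 190 mm) begins 51 mm behind the grasp point.
Start: joints at [74.891, 18.392, -4.016, 83.108, 1.295, 78.541, -3.26], TCP at [0.178, -0.625, 0.241] pointing down, gripper open.
Joint ranges: [-163.93, 163.93], [-17.29, 119.83], [-79.2, 71.16], [3.27, 140.29], [-89.18, 269.18], [5.43, 117.66], [-154.24, 154.24]. Speed limits (degrees/s): [147.25, 147.25, 180, 180, 180, 180, 180].

### API

Orientations are given as [roll, pitch, yaw] about the fixed x, y, z axes, in that order (R = Rz(yaw) Ry(pitch) Rx(roll)).
In Python, from cell import env gives the robot as it stands.
- The arm moves only by the tool jog_arm, never from a script. Its argument "motion" is a list of rows, each an object of numbers: "x", "y", "z": the shift along the tool's x, y, z in cm; "ax", "ay", "az": the turn, a rotation vector about the tool's x, y, z in degrees. In form: [{"x": .., "y": .., "z": .., "ax": .., "ay": .., "az": ..}, ...]. A call has exactly 5 rows; each row shifts and turns the commanded pose from where the row before left it, along the tool's axes as they then stand; what a row does not reach is not made up. A row lasts 1/10 s, in which the tool goes at most 50 mm and 8.59 degrees, less where a joint would pass 70% of its speed; a pose out of reach is approached as far as the arm can. A call is refused whole if a number of a shift passes 5 or a number of a turn 8.59, either way. A call with a gripper value outside its range is refused whole. "claw" is the gripper command: -1 is shut, 1 is fully open, values between are in proportion, set as the call begins (left out, the last holds). The fingers move at their own pace and stop on an object; "squeeze" is the grip in N (left out, the last holds). Time passes only in rows, so rows that do not move let the fingers close, or fill a call up. It gives the time, the measured TCP pose, the force, the opening and the grip force at its end, in the units of the state.
- env.get_obs(): the state, without advancing time (a new reading comes with each control period).
- env.read_camera(name): name is "scene" or "side" or "wrist"; returns the picture (384x512x3 uint8, red, green, blue); there is no depth.
- env.camera_params(name): a dict with "fx", "fy", "cx", "cy" (pixels), "extrinsics" (4x4, takes a point from world to camera coordinates). Camera axes: x right, y up, looking along -z (the intrinsics and any distortion apply to the point x, -y, -z); pixel columns grow to the right and rows downward; lengths in m; the calibration is good to about 2 mm. The wrist camera is an equidistant fisheye: a pixel r from the principal point sees the ray r / f radians off the axis. A picture is of the moment at which its call begins: read the wrist's pose just before it. camera_params takes no time and is no camera call; for the wrist camera it gives the pose at the moment of the call.
- env.sign_off(): hands the job in; it is judged then, once.
The state is a dict: "time_s": time; "qpos": joint angles; "joint_velocities": joint speeds; "effort": joint torques, N m; "tool_pos": TCP position; "tool_rot": TCP orientation; "force": force on the tool from outside, world axes, zero at the start; "wrist_torque": the same for the moment, N m; "grip_width": finger opening in m; "grasp_force": force on a finger pad.
Only numpy, scipy, OpenCV 4.12 (cv2) and the standard library are available. Lean on these libraries where they do the work, as an engineer would, in place of code of your own. Each camera call takes 0.05 s, during which the arm holds its last target. There are 200 camera calls.

## Working session

There is one attempt and no reset: what is moved stays moved. The work goes in short steps, Python scripts to look and compute and a tool call to move; the robot and the scene stay as the last step left them, time stands still between calls to the robot, and variables do not carry over. Pictures are saved under pics/ and viewed, at most 10 in all, crops included, and the job is handed in when it is done.

Besides the shell and the picture viewer there is one more tool, called after "Call:" as name([rows], argument=value, ...), one row to a line, values as JSON. jog_arm: Moves the arm, as the interface text tells. Its arguments: {"type":"object","properties":{"motion":{"type":"array"},"claw":{"type":"number"},"squeeze":{"type":"number"}},"required":["motion"]}

```bash
mkdir -p pics
python3 - <<'E'
from cell import env
import cv2,numpy as np
o=env.get_obs();print({k:np.round(o[k],3) for k in('time_s','tool_pos','tool_rot','grip_width','force')})
for n in('scene','side','wrist'):
    p=env.camera_params(n);E=np.array(p['extrinsics']);print(n,p['fx'],p['cx'],p['cy'],np.round(-E[:3,:3].T@E[:3,3],3),np.round(-E[2,:3],2),[k for k in p])
    np.save(f'pics/{n}_E.npy',E)
    cv2.imwrite(f'pics/{n}0.png',env.read_camera(n)[:,:,::-1])
a=[cv2.imread(f'pics/{n}0.png') for n in('scene','side')]
E
```

```text
{'time_s': np.float64(0.0), 'tool_pos': array([ 0.178, -0.625,  0.24 ]), 'tool_rot': array([-1.79889e+02,  7.00000e-03,  1.59200e+01]), 'grip_width': np.float64(0.087), 'force': array([ 0.508, -0.399,  0.067])}
scene 434.45819331203245 260.70047208355413 191.95284060150377 [ 1.187 -0.195  0.887] [-0.58  0.2  -0.79] ['fx', 'fy', 'cx', 'cy', 'extrinsics']
side 494.03142579656713 255.63778224642337 188.26666356226275 [ 0.261 -0.93   0.651] [ 0.25  0.82 -0.51] ['fx', 'fy', 'cx', 'cy', 'extrinsics']
wrist 297.3186396354542 252.41978074068217 195.57186206454097 [ 0.245 -0.605  0.384] [-0.25 -0.07 -0.97] ['fx', 'fy', 'cx', 'cy', 'extrinsics']
```

View pics/scene0.png

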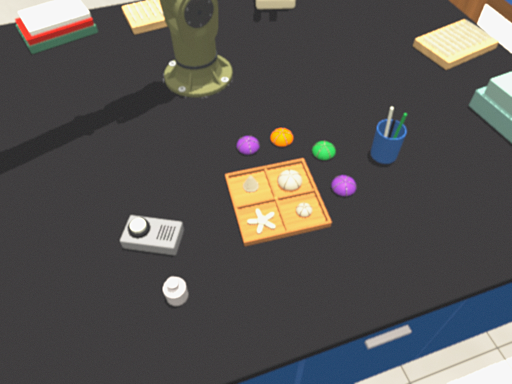

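View pics/side0.png

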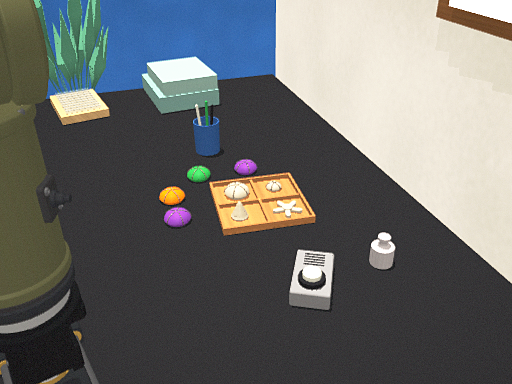

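Scene view: button at (138,227), weight (176,290), large urchin (290,180), shell (251,185), starfish (262,221), small urchin (304,209). Side view: button (313,273), weight (382,250), large urchin (237,190), shell (239,211), starfish (288,208), small urchin (273,186). Next I'll take centroids and cast rays.

```bash
cat > h.py <<'E'
import cv2,numpy as np
from cell import env
def ray(n,u,v):
    p=env.camera_params(n);E=np.array(p['extrinsics']);R=E[:3,:3]
    d=np.array([(u-p['cx'])/p['fx'],-(v-p['cy'])/p['fy'],-1]);return -R.T@E[:3,3],R.T@d
def plane(n,u,v,z):
    c,d=ray(n,u,v);return c+d*(z-c[2])/d[2]
def tri(a,b):
    (c1,d1),(c2,d2)=a,b
    t=np.linalg.lstsq(np.c_[d1,-d2],c2-c1,rcond=None)[0]
    p,q=c1+t[0]*d1,c2+t[1]*d2;return (p+q)/2,np.linalg.norm(p-q)
def blob(img,u,v,r=22):
    h=cv2.cvtColor(img,cv2.COLOR_BGR2HSV);m=((h[...,1]<90)&(h[...,2]>120)).astype('u1')
    k=np.zeros_like(m);cv2.circle(k,(u,v),r,1,-1);m&=k
    n,l,s,c=cv2.connectedComponentsWithStats(m);i=1+np.argmax(s[1:,4]);return c[i],s[i]
E
python3 - <<'E'
from h import *
I={n:cv2.imread(f'pics/{n}0.png') for n in('scene','side')}
P={'large':((290,180),(237,190),.016),'star':((262,221),(288,208),.012),'shell':((251,185),(239,211),.022),'small':((304,209),(273,186),.014),'button':((138,227),(313,273),.055),'weight':((176,290),(382,250),.035)}
for k,(a,b,z) in P.items():
    r=14 if k=='button' else 20
    (ca,sa),(cb,sb)=blob(I['scene'],*a,r),blob(I['side'],*b,r)
    if k=='button': ca=np.array([137.5,226]);cb=blob(I['side'],313,272,10)[0]
    X,g=tri(ray('scene',*ca),ray('side',*cb))
    print(k,ca.round(1),sa[2:],cb.round(1),sb[2:],'tri',X.round(4),'gap',round(g,4),plane('scene',*ca,z)[:2].round(4),plane('side',*cb,z)[:2].round(4))
h=cv2.cvtColor(I['scene'],cv2.COLOR_BGR2HSV)
a=cv2.resize(I['scene'][195:275,100:200],None,fx=4,fy=4,interpolation=2)
b=cv2.resize(I['side'][245:325,270:370],None,fx=4,fy=4,interpolation=2)
cv2.imwrite('pics/crop.png',np.hstack([a,b]))
E
```

```text
large [289.6 179.4] [ 24  20 375] [236.4 190.4] [ 25  18 330] tri [0.5307 0.1084 0.0176] gap 0.001 [0.529  0.1093] [0.5316 0.1103]
star [261.9 220.4] [ 29  26 328] [287. 208.] [ 30  18 263] tri [ 0.6249 -0.0012  0.0124] gap 0.0017 [ 6.239e-01 -5.000e-04] [ 0.6254 -0.0017]
shell [250.4 184.3] [ 16  16 175] [239.  212.4] [ 17  20 212] tri [0.51   0.0084 0.0164] gap 0.0018 [0.5153 0.0065] [0.5075 0.0014]
small [303.8 209.1] [ 16  13 167] [273.2 185.6] [ 15  11 119] tri [0.6284 0.1074 0.0139] gap 0.001 [0.6279 0.1077] [0.6285 0.1065]
button [137.5 226. ] [ 28  27 443] [312.6 272.2] [ 28  22 412] tri [ 0.569  -0.2842  0.0538] gap 0.0015 [ 0.5706 -0.2845] [ 0.5681 -0.2846]
weight [175.  290.2] [ 26  30 593] [381.8 251.3] [ 27  37 739] tri [ 0.7416 -0.239   0.0274] gap 0.0003 [ 0.7455 -0.2385] [ 0.7359 -0.2476]
```

View pics/crop.png

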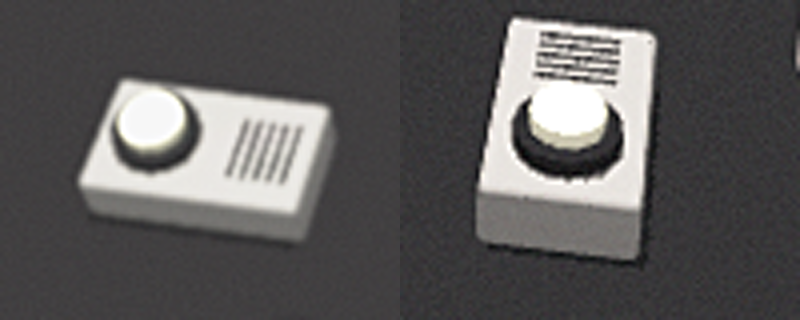

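View pics/wrist0.png

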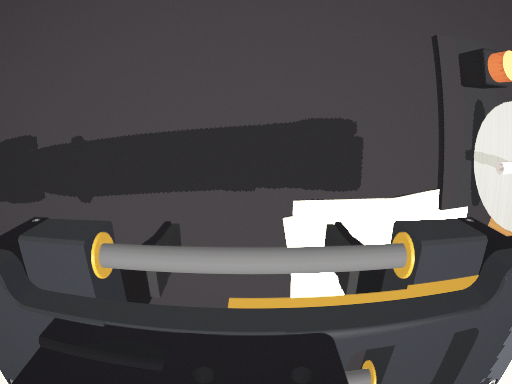

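Pressing face centre sits at about crop (152,120) and (570,107), i.e. scene (138,225), side (312.5,272), so the button is at ≈(0.570,-0.284). The wrist view shows only bench so far. Heights, gaps and the ~105 mm compartment spacing agree with the given sizes. I'm moving over the buzzer with the fingers shut.

Call:
jog_arm([
  {"x": 3.9,"y": -1.8},
  {"x": 3.9,"y": -1.8},
  {"x": 3.9,"y": -1.8},
  {"x": 3.9,"y": -1.8},
  {"x": 3.9,"y": -1.8},
], claw=-1)

```text
$.motion[0]: bad value
```

Call:
jog_arm([
  {"x": 3.9,"y": -1.8},
  {"x": 3.9,"y": -1.8},
  {"x": 3.9,"y": -1.8},
  {"x": 3.9,"y": -1.8},
  {"x": 3.9,"y": -1.8},
])

```text
$.motion[0]: bad value
```

Call:
jog_arm([
  {"x": 3.9,"y": -1.9},
  {"x": 3.0,"y": -1.6},
  {"x": 1.0,"y": -0.5},
  {"x": 0,"y": 0},
  {"x": 0,"y": 0},
])

```text
$.motion[0]: bad value
```

Run:
```python
from h import *
from scipy.spatial.transform import Rotation as Ro
o=env.get_obs();R=Ro.from_euler('xyz',o['tool_rot'],degrees=True)
print(o['time_s'],o['tool_pos'].round(4),o['tool_rot'].round(2),o['grip_width'],o['qpos'].round(1))
X,g=tri(ray('scene',138.1,225),ray('side',312.5,271.8));print('button',X.round(4),g)
print('cm tool',(R.inv().apply(np.array([*X[:2],.09])-o['tool_pos'])*100).round(2))
print('pot',tri(ray('scene',388,143),ray('side',207,138)))
cv2.imwrite('pics/wrist1.png',env.read_camera('wrist')[:,:,::-1])
```

```text
0.15 [ 0.1781 -0.6247  0.2404] [-1.7992e+02  1.0000e-02  1.5920e+01] 0.08716658108498762 [74.9 18.4 -4.  83.2  1.3 78.5 -3.3]
button [ 0.5684 -0.283   0.0547] 0.0005821616213757464
cm tool [ 46.91 -22.14  15.07]
pot (array([0.52029726, 0.39657758, 0.04037098]), np.float64(0.00418194011080589))
```

View pics/wrist1.png

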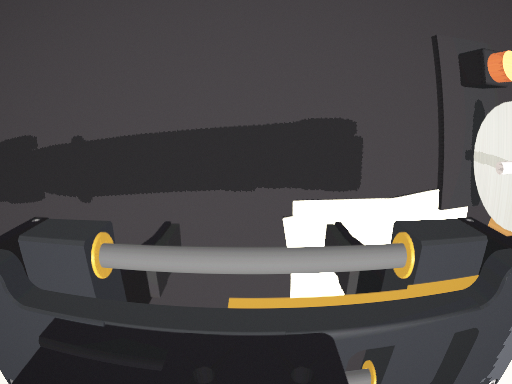

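The moves were refused because each row needs all six keys, so the view hasn't changed (bench only). Sending them again in full.

Call:
jog_arm([
  {"x": 3.9,"y": -1.8,"z": 0,"ax": 0,"ay": 0,"az": 0},
  {"x": 3.9,"y": -1.8,"z": 0,"ax": 0,"ay": 0,"az": 0},
  {"x": 3.9,"y": -1.8,"z": 0,"ax": 0,"ay": 0,"az": 0},
  {"x": 3.9,"y": -1.8,"z": 0,"ax": 0,"ay": 0,"az": 0},
  {"x": 3.9,"y": -1.8,"z": 0,"ax": 0,"ay": 0,"az": 0},
], claw=-1)

```text
time_s: 0.7
tool_pos: [0.3421, -0.4837, 0.2412]
tool_rot: [180.0, 0.0, 15.9]
force: [1.5, -0.4, 0.1]
grip_width: 0.0547
grasp_force: 0.0
```

Call:
jog_arm([
  {"x": 3.9,"y": -1.8,"z": 0,"ax": 0,"ay": 0,"az": 0},
  {"x": 3.9,"y": -1.8,"z": 0,"ax": 0,"ay": 0,"az": 0},
  {"x": 3.9,"y": -1.8,"z": 0,"ax": 0,"ay": 0,"az": 0},
  {"x": 3.9,"y": -1.8,"z": 0,"ax": 0,"ay": 0,"az": 0},
  {"x": 3.9,"y": -1.8,"z": 0,"ax": 0,"ay": 0,"az": 0},
])

```text
time_s: 1.2
tool_pos: [0.5049, -0.3438, 0.2412]
tool_rot: [180.0, 0.0, 15.9]
force: [-0.1, -0.6, 0.7]
grip_width: 0.0149
grasp_force: 0.0
```

Call:
jog_arm([
  {"x": 3.9,"y": -1.9,"z": 2,"ax": 0,"ay": 0,"az": 0},
  {"x": 3.0,"y": -1.6,"z": 2,"ax": 0,"ay": 0,"az": 0},
  {"x": 1.0,"y": -0.6,"z": 2,"ax": 0,"ay": 0,"az": 0},
  {"x": 0,"y": 0,"z": 0,"ax": 0,"ay": 0,"az": 0},
  {"x": 0,"y": 0,"z": 0,"ax": 0,"ay": 0,"az": 0},
])

```text
time_s: 1.7
tool_pos: [0.568, -0.2847, 0.1811]
tool_rot: [-180.0, 0.1, 15.9]
force: [0.5, -0.9, -0.3]
grip_width: 0.0005
grasp_force: 0.0
```

```bash
cat > st.py <<'E'
from h import *
import sys
from scipy.spatial.transform import Rotation as Ro
o=env.get_obs();R=Ro.from_euler('xyz',o['tool_rot'],degrees=True)
print(o['time_s'],o['tool_pos'].round(4),o['tool_rot'].round(2),o['grip_width'].round(4),o['qpos'].round(1),o['force'].round(1))
print('cm tool',(R.inv().apply(np.array([float(a) for a in sys.argv[1:4]])-o['tool_pos'])*100).round(2))
E
python3 st.py .5692 -.2835 .082
python3 - <<'E'
from h import *
cv2.imwrite('pics/wrist2.png',env.read_camera('wrist')[:,:,::-1])
E
```

```text
Traceback (most recent call last):
  File "st.py", line 5, in <module>
    print(o['time_s'],o['tool_pos'].round(4),o['tool_rot'].round(2),o['grip_width'].round(4),o['qpos'].round(1),o['force'].round(1))
                                                                    ^^^^^^^^^^^^^^^^^^^^^
AttributeError: 'float' object has no attribute 'round'
```

View pics/wrist2.png

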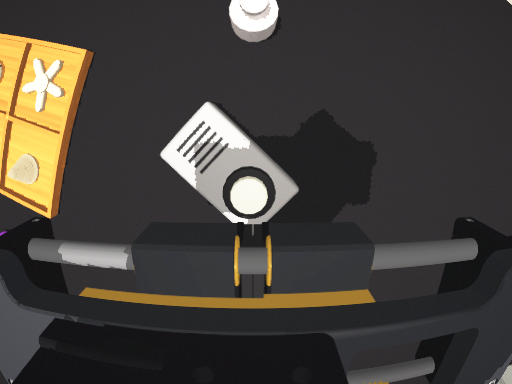

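Wrist view: button at (249,195) just ahead of the fingers, starfish at (42,84), weight at (254,15) well away. Checking the positions with the fisheye model.

```bash
sed -i "s/o\['grip_width'\].round(4)/round(o['grip_width'],4)/" st.py
cat >> h.py <<'E'
def wplane(u,v,z):
    p=env.camera_params('wrist');E=np.array(p['extrinsics']);R=E[:3,:3]
    x,y=(u-p['cx'])/p['fx'],(v-p['cy'])/p['fy'];r=np.hypot(x,y)+1e-12
    d=R.T@np.array([np.sin(r)*x/r,-np.sin(r)*y/r,-np.cos(r)]);c=-R.T@E[:3,3];return c+d*(z-c[2])/d[2]
E
python3 st.py .5692 -.2835 .082
python3 -c "
from h import *
print('button',wplane(249,195,.057).round(4),'star',wplane(42,84,.018).round(4))"
```

```text
1.75 [ 0.5681 -0.2858  0.1821] [1.7992e+02 2.0000e-02 1.5810e+01] 0.0003 [ 40.8  19.8 -20.7  89.2   7.3  72.2 -55.2] [-0.  -0.  -0.1]
cm tool [ 0.17 -0.2  10.01]
button [ 0.5662 -0.2826  0.057 ] star [ 0.6224 -0.0033  0.018 ]
```

Call:
jog_arm([
  {"x": 0,"y": -0.2,"z": 4,"ax": 0,"ay": 0,"az": 0},
  {"x": 0,"y": 0,"z": 3.5,"ax": 0,"ay": 0,"az": 0},
  {"x": 0,"y": 0,"z": 2,"ax": 0,"ay": 0,"az": 0},
  {"x": 0,"y": 0,"z": 0.5,"ax": 0,"ay": 0,"az": 0},
  {"x": 0,"y": 0,"z": 0,"ax": 0,"ay": 0,"az": 0},
])

```text
time_s: 2.25
tool_pos: [0.5677, -0.2837, 0.082]
tool_rot: [179.9, -0.0, 15.8]
force: [0.3, 0.6, 0.8]
grip_width: 0.0009
grasp_force: 0.0
```

Call:
jog_arm([
  {"x": 0,"y": 0,"z": 0.4,"ax": 0,"ay": 0,"az": 0},
  {"x": 0,"y": 0,"z": 0.4,"ax": 0,"ay": 0,"az": 0},
  {"x": 0,"y": 0,"z": 0.3,"ax": 0,"ay": 0,"az": 0},
  {"x": 0,"y": 0,"z": 0,"ax": 0,"ay": 0,"az": 0},
  {"x": 0,"y": 0,"z": 0,"ax": 0,"ay": 0,"az": 0},
])

```text
time_s: 2.75
tool_pos: [0.5692, -0.283, 0.0715]
tool_rot: [179.8, -0.1, 15.9]
force: [2.2, -2.9, 2.9]
grip_width: 0.0005
grasp_force: 2.0
```

Call:
jog_arm([
  {"x": 0,"y": 0,"z": 0.2,"ax": 0,"ay": 0,"az": 0},
  {"x": 0,"y": 0,"z": 0.1,"ax": 0,"ay": 0,"az": 0},
  {"x": 0,"y": 0,"z": 0,"ax": 0,"ay": 0,"az": 0},
  {"x": 0,"y": 0,"z": 0,"ax": 0,"ay": 0,"az": 0},
  {"x": 0,"y": 0,"z": 0,"ax": 0,"ay": 0,"az": 0},
])

```text
time_s: 3.25
tool_pos: [0.5693, -0.283, 0.07]
tool_rot: [179.8, -0.1, 15.9]
force: [-1.1, -0.5, 14.0]
grip_width: 0.0004
grasp_force: 6.8
```

Bottomed out (14 N). Releasing and rising.

Call:
jog_arm([
  {"x": 0,"y": 0,"z": -1.0,"ax": 0,"ay": 0,"az": 0},
  {"x": 0,"y": 0,"z": -3,"ax": 0,"ay": 0,"az": 0},
  {"x": 0,"y": 0,"z": -4,"ax": 0,"ay": 0,"az": 0},
  {"x": 0,"y": 0,"z": -4,"ax": 0,"ay": 0,"az": 0},
  {"x": 0,"y": 0,"z": -2,"ax": 0,"ay": 0,"az": 0},
])

```text
time_s: 3.75
tool_pos: [0.5686, -0.2814, 0.2103]
tool_rot: [180.0, -0.1, 16.0]
force: [1.2, 0.8, -0.2]
grip_width: 0.0007
grasp_force: 0.0
```

```bash
python3 st.py .530 .109 .2
```

```text
3.75 [ 0.5686 -0.2814  0.2103] [ 1.7995e+02 -1.0000e-01  1.5950e+01] 0.0007 [ 40.8  18.6 -21.1  87.5   6.8  75.1 -55. ] [ 1.2  0.8 -0.2]
cm tool [  7.02 -38.6    1.01]
```

Call:
jog_arm([
  {"x": 0.7,"y": -3.9,"z": 0,"ax": 0,"ay": 0,"az": 0},
  {"x": 0.7,"y": -3.9,"z": 0,"ax": 0,"ay": 0,"az": 0},
  {"x": 0.7,"y": -3.9,"z": 0,"ax": 0,"ay": 0,"az": 0},
  {"x": 0.7,"y": -3.9,"z": 0,"ax": 0,"ay": 0,"az": 0},
  {"x": 0.7,"y": -3.9,"z": 0,"ax": 0,"ay": 0,"az": 0},
])

```text
time_s: 4.25
tool_pos: [0.5465, -0.0827, 0.2061]
tool_rot: [-179.9, 0.2, 15.9]
force: [0.4, -0.3, -0.5]
grip_width: 0.0005
grasp_force: 0.0
```

Call:
jog_arm([
  {"x": 0.7,"y": -3.9,"z": 0,"ax": 0,"ay": 0,"az": 0},
  {"x": 0.7,"y": -3.9,"z": 0,"ax": 0,"ay": 0,"az": 0},
  {"x": 0.7,"y": -3.9,"z": 0,"ax": 0,"ay": 0,"az": 0},
  {"x": 0.7,"y": -3.9,"z": 0,"ax": 0,"ay": 0,"az": 0},
  {"x": 0.7,"y": -3.5,"z": 0,"ax": 0,"ay": 0,"az": 0},
])

```text
time_s: 4.75
tool_pos: [0.5275, 0.1106, 0.2063]
tool_rot: [-180.0, 0.2, 16.0]
force: [1.1, -0.4, -0.1]
grip_width: 0.0006
grasp_force: 0.0
```

Call:
jog_arm([
  {"x": 0,"y": 0,"z": 0,"ax": 0,"ay": 0,"az": 0},
  {"x": 0,"y": 0,"z": 0,"ax": 0,"ay": 0,"az": 0},
  {"x": 0,"y": 0,"z": 0,"ax": 0,"ay": 0,"az": 0},
  {"x": 0,"y": 0,"z": 0,"ax": 0,"ay": 0,"az": 0},
  {"x": 0,"y": 0,"z": 0,"ax": 0,"ay": 0,"az": 0},
])

```text
time_s: 5.25
tool_pos: [0.5296, 0.1071, 0.207]
tool_rot: [180.0, 0.0, 15.8]
force: [-0.5, 0.2, 0.0]
grip_width: 0.0002
grasp_force: 0.0
```

```bash
python3 st.py .530 .109 .075
python3 - <<'E'
from h import *
cv2.imwrite('pics/wrist3.png',env.read_camera('wrist')[:,:,::-1])
E
```

```text
5.25 [0.5296 0.1071 0.207 ] [1.7999e+02 4.0000e-02 1.5790e+01] 0.0002 [ 18.7   8.8 -35.9 100.4   5.4  72.6 -92.7] [-0.5  0.2  0. ]
cm tool [ 0.1  -0.18 13.2 ]
```

View pics/wrist3.png

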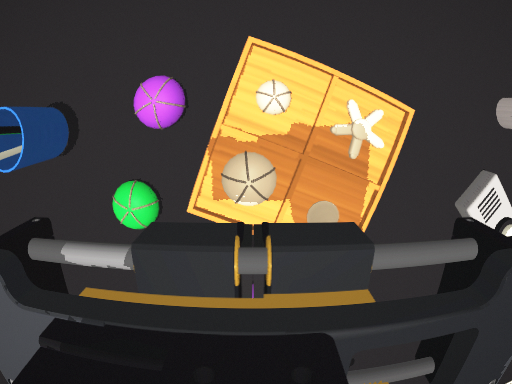

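Wrist view: the large urchin's line crossing (its top) is at (249,180), starfish middle (362,129), small urchin (274,97), pen pot well to the left.

```bash
python3 -c "
from h import *
print('large',wplane(249,181,.035).round(4),'star',wplane(362,129,.018).round(4),'small',wplane(274,97,.024).round(4))"
```

```text
large [0.5307 0.112  0.035 ] star [0.6232 0.0021 0.018 ] small [0.6258 0.1107 0.024 ]
```

Call:
jog_arm([
  {"x": 0.2,"y": -0.3,"z": 4,"ax": 0,"ay": 0,"az": 0},
  {"x": 0,"y": 0,"z": 4,"ax": 0,"ay": 0,"az": 0},
  {"x": 0,"y": 0,"z": 3,"ax": 0,"ay": 0,"az": 0},
  {"x": 0,"y": 0,"z": 1.5,"ax": 0,"ay": 0,"az": 0},
  {"x": 0,"y": 0,"z": 0.6,"ax": 0,"ay": 0,"az": 0},
])

```text
time_s: 5.8
tool_pos: [0.5299, 0.1113, 0.0749]
tool_rot: [-180.0, 0.1, 15.9]
force: [0.3, 0.6, 0.2]
grip_width: 0.0006
grasp_force: 0.0
```

Call:
jog_arm([
  {"x": 0,"y": 0,"z": 0,"ax": 0,"ay": 0,"az": 0},
  {"x": 0,"y": 0,"z": 0,"ax": 0,"ay": 0,"az": 0},
  {"x": 0,"y": 0,"z": 0,"ax": 0,"ay": 0,"az": 0},
  {"x": 0,"y": 0,"z": 0,"ax": 0,"ay": 0,"az": 0},
  {"x": 0,"y": 0,"z": 0,"ax": 0,"ay": 0,"az": 0},
])

```text
time_s: 6.3
tool_pos: [0.5311, 0.1118, 0.0769]
tool_rot: [180.0, -0.1, 15.9]
force: [0.7, -0.7, -0.3]
grip_width: 0.0002
grasp_force: 0.0
```

Call:
jog_arm([
  {"x": 0,"y": 0,"z": 0,"ax": 0,"ay": 0,"az": 0},
  {"x": 0,"y": 0,"z": 0,"ax": 0,"ay": 0,"az": 0},
  {"x": 0,"y": 0,"z": 0,"ax": 0,"ay": 0,"az": 0},
  {"x": 0,"y": 0,"z": 0,"ax": 0,"ay": 0,"az": 0},
  {"x": 0,"y": 0,"z": 0,"ax": 0,"ay": 0,"az": 0},
])

```text
time_s: 6.8
tool_pos: [0.5306, 0.1118, 0.0762]
tool_rot: [180.0, 0.0, 15.9]
force: [-0.2, 0.2, 0.7]
grip_width: 0.0005
grasp_force: 0.0
```

Call:
jog_arm([
  {"x": 0,"y": 0,"z": 0,"ax": 0,"ay": 0,"az": 0},
  {"x": 0,"y": 0,"z": 0,"ax": 0,"ay": 0,"az": 0},
  {"x": 0,"y": 0,"z": 0,"ax": 0,"ay": 0,"az": 0},
  {"x": 0,"y": 0,"z": 0,"ax": 0,"ay": 0,"az": 0},
  {"x": 0,"y": 0,"z": 0,"ax": 0,"ay": 0,"az": 0},
])

```text
time_s: 7.3
tool_pos: [0.5307, 0.1118, 0.0762]
tool_rot: [180.0, -0.0, 15.9]
force: [0.8, -0.6, 0.3]
grip_width: 0.0005
grasp_force: 0.0
```

Call:
jog_arm([
  {"x": 0,"y": 0,"z": 0,"ax": 0,"ay": 0,"az": 0},
  {"x": 0,"y": 0,"z": 0,"ax": 0,"ay": 0,"az": 0},
  {"x": 0,"y": 0,"z": 0,"ax": 0,"ay": 0,"az": 0},
  {"x": 0,"y": 0,"z": 0,"ax": 0,"ay": 0,"az": 0},
  {"x": 0,"y": 0,"z": 0,"ax": 0,"ay": 0,"az": 0},
])

```text
time_s: 7.8
tool_pos: [0.5306, 0.1118, 0.0762]
tool_rot: [180.0, 0.0, 15.9]
force: [0.2, -0.9, 0.4]
grip_width: 0.0006
grasp_force: 0.0
```

Call:
jog_arm([
  {"x": 0,"y": 0,"z": 0,"ax": 0,"ay": 0,"az": 0},
  {"x": 0,"y": 0,"z": 0,"ax": 0,"ay": 0,"az": 0},
  {"x": 0,"y": 0,"z": 0,"ax": 0,"ay": 0,"az": 0},
  {"x": 0,"y": 0,"z": 0,"ax": 0,"ay": 0,"az": 0},
  {"x": 0,"y": 0,"z": 0,"ax": 0,"ay": 0,"az": 0},
])

```text
time_s: 8.3
tool_pos: [0.5307, 0.1118, 0.0762]
tool_rot: [180.0, 0.0, 15.9]
force: [0.5, 0.3, 0.7]
grip_width: 0.0006
grasp_force: 0.0
```

```bash
python3 st.py .6238 0 .058
python3 - <<'E'
from h import *
a=env.read_camera('scene')[120:260,200:350,::-1];b=env.read_camera('side')[130:270,180:330,::-1]
cv2.imwrite('pics/chk.png',cv2.resize(np.hstack([a,b]),None,fx=2.6,fy=2.6))
E
```

```text
8.3 [0.5307 0.1118 0.0762] [180.     0.    15.92] 0.0006 [ 16.1  17.  -34.9 108.1  11.3  58.4 -97.7] [0.5 0.3 0.7]
cm tool [ 5.89 13.31  1.82]
```

View pics/chk.png

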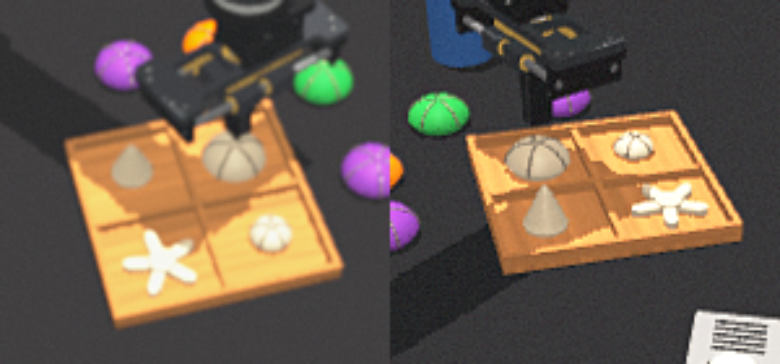

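Both views show the tips just above the middle of the large urchin (crop about (237,130) and (540,115)), with every cast in its place. The pointing has been held for 2.5 s. I'll rise, go over to the starfish and descend.

Call:
jog_arm([
  {"x": 0,"y": 0,"z": -3,"ax": 0,"ay": 0,"az": 0},
  {"x": 0,"y": 0,"z": -4,"ax": 0,"ay": 0,"az": 0},
  {"x": 0,"y": 0,"z": -4,"ax": 0,"ay": 0,"az": 0},
  {"x": 0,"y": 0,"z": -1,"ax": 0,"ay": 0,"az": 0},
  {"x": 1.2,"y": 2.7,"z": 0,"ax": 0,"ay": 0,"az": 0},
])

```text
time_s: 8.9
tool_pos: [0.5494, 0.0935, 0.1992]
tool_rot: [-180.0, -0.3, 16.3]
force: [0.8, 0.1, -0.7]
grip_width: -0.0001
grasp_force: 0.0
```

Call:
jog_arm([
  {"x": 1.6,"y": 3.6,"z": 0,"ax": 0,"ay": 0,"az": 0},
  {"x": 1.6,"y": 3.6,"z": 0,"ax": 0,"ay": 0,"az": 0},
  {"x": 1.1,"y": 2.5,"z": 0,"ax": 0,"ay": 0,"az": 0},
  {"x": 0.4,"y": 0.9,"z": 0,"ax": 0,"ay": 0,"az": 0},
  {"x": 0,"y": 0,"z": 0,"ax": 0,"ay": 0,"az": 0},
])

```text
time_s: 9.4
tool_pos: [0.6238, -0.0009, 0.1952]
tool_rot: [-180.0, 0.1, 15.8]
force: [0.0, -0.1, 0.2]
grip_width: 0.0006
grasp_force: 0.0
```

```bash
python3 st.py .6238 0 .058
python3 - <<'E'
from h import *
i=env.read_camera('wrist')[:,:,::-1].copy();cv2.imwrite('pics/wrist4.png',i)
h=cv2.cvtColor(i,cv2.COLOR_BGR2HSV);m=((h[...,1]<90)&(h[...,2]>90)).astype('u1');k=np.zeros_like(m);k[140:222,200:310]=1
n,l,s,c=cv2.connectedComponentsWithStats(m&k)
for j in range(1,n):
    if s[j,4]>150: print(s[j],c[j].round(1),wplane(*c[j],.016).round(4))
E
```

```text
9.4 [ 0.6238 -0.0009  0.1952] [-1.7995e+02  9.0000e-02  1.5790e+01] 0.0006 [ 22.9  19.5 -31.3  89.7  10.4  73.9 -84.1] [ 0.  -0.1  0.2]
cm tool [ 0.05 -0.08 13.72]
[ 218  151   61   61 1475] [250.2 180.2] [0.6237 0.0046 0.016 ]
```

View pics/wrist4.png

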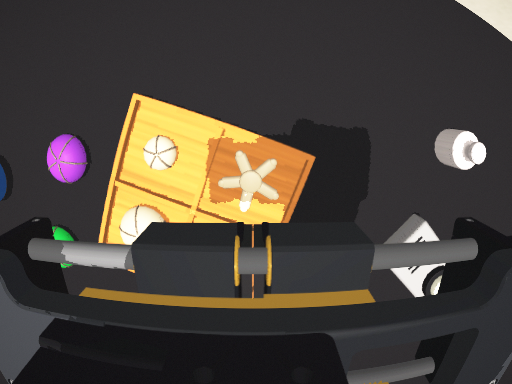

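The starfish middle is at (250,181), directly ahead of the fingertips as the button and urchin were, at ≈(0.624, 0.002). Descending to 40 mm above its top.

Call:
jog_arm([
  {"x": 0.1,"y": -0.3,"z": 4,"ax": 0,"ay": 0,"az": 0},
  {"x": 0,"y": 0,"z": 4,"ax": 0,"ay": 0,"az": 0},
  {"x": 0,"y": 0,"z": 3,"ax": 0,"ay": 0,"az": 0},
  {"x": 0,"y": 0,"z": 2,"ax": 0,"ay": 0,"az": 0},
  {"x": 0,"y": 0,"z": 0.6,"ax": 0,"ay": 0,"az": 0},
])

```text
time_s: 9.95
tool_pos: [0.6211, 0.0057, 0.0578]
tool_rot: [-179.9, 0.3, 16.1]
force: [0.3, -0.1, 0.2]
grip_width: 0.0002
grasp_force: 0.0
```

Call:
jog_arm([
  {"x": 0,"y": 0,"z": 0,"ax": 0,"ay": 0,"az": 0},
  {"x": 0,"y": 0,"z": 0,"ax": 0,"ay": 0,"az": 0},
  {"x": 0,"y": 0,"z": 0,"ax": 0,"ay": 0,"az": 0},
  {"x": 0,"y": 0,"z": 0,"ax": 0,"ay": 0,"az": 0},
  {"x": 0,"y": 0,"z": 0,"ax": 0,"ay": 0,"az": 0},
])

```text
time_s: 10.45
tool_pos: [0.6245, 0.0032, 0.0611]
tool_rot: [180.0, -0.1, 15.9]
force: [0.2, -0.1, -0.8]
grip_width: 0.0004
grasp_force: 0.0
```

Call:
jog_arm([
  {"x": 0,"y": 0,"z": 0,"ax": 0,"ay": 0,"az": 0},
  {"x": 0,"y": 0,"z": 0,"ax": 0,"ay": 0,"az": 0},
  {"x": 0,"y": 0,"z": 0,"ax": 0,"ay": 0,"az": 0},
  {"x": 0,"y": 0,"z": 0,"ax": 0,"ay": 0,"az": 0},
  {"x": 0,"y": 0,"z": 0,"ax": 0,"ay": 0,"az": 0},
])

```text
time_s: 10.95
tool_pos: [0.624, 0.0032, 0.0602]
tool_rot: [180.0, 0.0, 15.9]
force: [-0.1, 0.1, 0.1]
grip_width: 0.0003
grasp_force: 0.0
```

Call:
jog_arm([
  {"x": 0,"y": 0,"z": 0,"ax": 0,"ay": 0,"az": 0},
  {"x": 0,"y": 0,"z": 0,"ax": 0,"ay": 0,"az": 0},
  {"x": 0,"y": 0,"z": 0,"ax": 0,"ay": 0,"az": 0},
  {"x": 0,"y": 0,"z": 0,"ax": 0,"ay": 0,"az": 0},
  {"x": 0,"y": 0,"z": 0,"ax": 0,"ay": 0,"az": 0},
])

```text
time_s: 11.45
tool_pos: [0.624, 0.0032, 0.0602]
tool_rot: [180.0, 0.0, 15.9]
force: [0.1, 0.1, 0.0]
grip_width: 0.0006
grasp_force: 0.0
```

Steady at (0.624, 0.003, 0.060), about 42 mm above the starfish's top.

```bash
python3 -c "
from cell import env
print(env.sign_off())"
```

```text
the job is handed in; nothing more can be done
None
```

I pressed the buzzer down and let it come back up, pointed at the large urchin for about 2.5 s, and handed in with the arm pointing at the starfish, tips about 2 cm above it; no verdict came back.

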